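# Turn the leaf of the recipe flip book

### The arm

A 6-joint arm with a two-finger parallel gripper is mounted at the origin on a cart in front of the work surface, level with it; the furniture and walls round the work are solid. World frame = base frame: x ahead of the robot, y to its left, z up, the work surface at z = 0. Lengths are in m, angles in rad, forces in N, time in s.
With the tool pointing down it reaches from about 0.35 to 0.775 m from the base axis. Payload 7.3 kg.
Tool frame: the origin (TCP) lies midway between the tips of the shut fingers; the grasp point (between the pads) lies 19 mm behind it; z points along the fingers, y is the line along which they close (so a half turn about z gives the same grasp; the last joint's range is limited). The gripper opens to 92 mm and grips with 3 to 60 N. Pads are 19 mm wide; open, the fingers measure 130 mm over their backs; the gripper's body (75 mm by 190 mm) begins 47 mm behind the grasp point.
Start: joints at [-1.48, 0.342, 1.524, -0, 1.275, -0.146], TCP at [0.123, -0.51, 0.227] pointing down, gripper open.
Joint ranges: [-2.53, 2.53], [-0.77, 2.02], [0.04, 2.7], [-1, 4.14], [0.28, 2.66], [-3.11, 3.11]. Speed limits (rad/s): [2.57, 2.57, 3.14, 3.14, 3.14, 3.14].

### API

Orientations are given as [roll, pitch, yaw] about the fixed x, y, z axes, in that order (R = Rz(yaw) Ry(pitch) Rx(roll)).
In Python, from cell import monitor, vision, workorder gives the robot as it stands.
- The arm moves only by the tool move_arm, never from a script. Its argument "rows" is a list of rows, each a list of 5 numbers: the shift along the world's x, y, z in mm, then the turn about the world's z in rad, then the closure, from -1 (fully open) to 1 (shut). A call has 1 to 12 rows; each row shifts and turns the commanded pose from where the row before left it; what a row does not reach is not made up. A row lasts 1/10 s, in which the tool goes at most 50 mm and 8.59 degrees, less where a joint would pass 70% of its speed; a pose out of reach is approached as far as the arm can. A call is refused whole if a number of a shift passes 50 or a number of a turn 0.15, either way. A call with a gripper value outside its range is refused whole. The fingers move at their own pace and stop on an object; "newtons" is the grip in N (left out, the last holds). Time passes only in rows, so rows that do not move let the fingers close. It gives the time, the measured TCP pose, the force, the opening and the grip force at its end, in the units of the state.
- monitor.observe(): the state, without advancing time (a new reading comes with each control period).
- vision.read_camera(name): name is "scene" or "top" or "wrist"; returns the picture (420x560x3 uint8, red, green, blue); there is no depth.
- vision.get_calibration(name): a dict with "K" (3x3 intrinsics, pixels), "T" (4x4, takes a point from camera to world coordinates); the wrist camera has in their place "mount" (4x4, takes a point from camera to tool coordinates, whose origin is the TCP and whose axes are the flange's). Camera axes: x right, y up, looking along -z (the intrinsics and any distortion apply to the point x, -y, -z); pixel columns grow to the right and rows downward; lengths in m; the calibration is good to about 2 mm. A picture is of the moment at which its call begins: read the wrist's pose just before it. get_calibration takes no time and is no camera call.
- workorder.hand_in(): hands the job in; it is judged then, once.
The state is a dict: "time": time; "qpos": joint angles; "qvel": joint speeds; "joint_efforts": joint torques, N m; "tool_pos": TCP position; "tool_rot": TCP orientation; "contact_force": force on the tool from outside, world axes, zero at the start; "torque": the same for the moment, N m; "opening": finger opening in m; "grip_force": force on a finger pad.
Only numpy, scipy, OpenCV 4.12 (cv2) and the standard library are available. Lean on these libraries where they do the work, as an engineer would, in place of code of your own. Each camera call takes 0.05 s, during which the arm holds its last target. There are 200 camera calls.

### The job

Turn the recipe book to its next page: first push the kitchen timer off the blue page so that it stands upright on the worktop beside the book, then push the half-raised white leaf over the spine and press it down until it lies flat on the blue page. Only push with the fingertips, gently: grip nothing and lift nothing, and leave the other things on the worktop alone.

Things in the scene. Friction and masses are not known exactly. Their poses are not given: they have to be found in the camera images.
- recipe_book: open recipe flip book, fixed to the worktop: wooden back board 190 mm along the spine (its x axis) by 280 mm across (its y axis), a yellow page on the -y side, a blue page on the +y side, page tops 6 mm above the worktop. Origin: on the worktop under the middle of the spine, z up. A metal ring spine 20 mm wide and up to 19 mm high runs along x at y = 0
- spine (a point): middle of the leaf's hinge axis, which runs along the book's x axis, 9.5 mm above the worktop. The leaf is stiff, white, 120 g, 5 mm thick, 170 mm along the spine; its free edge is 118 mm from this axis, its middle plane passes through the axis; lying flat its upper face is 12 mm above the worktop
- blue_page (a point): centre of the blue page (172 mm along x by 118 mm along y), on its top, 69 mm from the spine: here the leaf must land
- leaf (a joint): angle of the leaf, rad: 0 = flat over the yellow page, 1.57 = upright, 3.14 = flat over the blue page (hard stops at both ends). It starts half raised (0.5 to 0.85) over the yellow page. The stiff hinge (friction about 0.14 N m, some 2 N at the free edge) keeps it at whatever angle it is left: it does not fall by itself
- leaf_tab (a point): tip of the leaf's red tab (34 mm wide, 15 mm long, in the middle of the free edge), 133 mm from the hinge axis, in the leaf's middle plane
- kitchen_timer: kitchen timer, red base and white top, round, 67 mm across, 56 tall, 110 g; origin at the centre of its underside. It stands loose on the book's blue page, where the leaf must land
- salt_shaker: small glass salt shaker with grey cap, 44 mm across, 90 tall; origin at the centre of its underside; bystander
- tin_tomato: red food tin, 57 mm across, 72 tall; origin at the centre of its underside; bystander
- toothpicks: small round wooden cup of toothpicks, 45 mm across, 70 tall; origin at the centre of its underside; bystander
- pepper_mill: brown wooden pepper mill, 58 mm across, 160 tall; origin at the centre of its underside; bystander
- tin_fish: flat round tin, 86 mm across, 40 tall; origin at the centre of its underside; bystander
There are look-alikes about, which are no part of the job. Leave any pink look-alike of the kitchen_timer alone.

How it is judged:
On the way, in this order (a step that is already met when the one before it is completed fails the run):
1. the timer stands upright on the worktop, off the book (height (world z) of kitchen_timer between -0.003 and 0.003 m and angle between kitchen_timer's own z axis and vertical below 0.06 rad), for 0.2 s.
2. the leaf has passed over the spine (value of joint leaf above 1.7 rad), for 0.05 s.
At the end, for the whole second after the job is handed in: the leaf lies flat on the blue page (within 0.07 rad, 4 degrees, of fully over) and the timer stands still and upright (within 0.06 rad) on the worktop (underside within 3 mm of it), off the book (all of step 1 and value of joint leaf above 3.07 rad and linear speed of kitchen_timer below 0.01 m/s); the robot touches nothing.
It fails at once if the timer is lifted (underside more than 20 mm above the worktop) (height (world z) of kitchen_timer above 0.02 m).
It fails at once if the timer is knocked over (tilted more than 0.6 rad) (angle between kitchen_timer's own z axis and vertical above 0.6 rad).
It fails at once if the timer is gripped or pushed hard (fingers press it with more than 15 N) (contact force between the fingers and kitchen_timer above 15 N).
It fails at once if the leaf or book is gripped or forced (fingers press it with more than 30 N) (contact force between the fingers and recipe_book above 30 N).
It fails at once if another thing on the worktop is moved more than 30 mm (distance of any of salt_shaker, tin_tomato, toothpicks, pepper_mill, tin_fish from where it was at the start of the episode above 0.03 m).
It also fails if it takes over 54 s, if anything falls off the work surface, if the arm or the gripper's body presses on something with over 40 N, if the wrist force passes 120 N, or if a joint passes its speed limit or range.

## Working session

There is one attempt and no reset: what is moved stays moved. The work goes in short steps, Python scripts to look and compute and a tool call to move; the robot and the scene stay as the last step left them, time stands still between calls to the robot, and variables do not carry over. Pictures are saved under pics/ and viewed, at most 10 in all, crops included, and the job is handed in when it is done.

Besides the shell and the picture viewer there is one more tool, called after "Request:" as name(argument=value, ...), one argument or row to a line, values as JSON. move_arm: Moves the arm, as the interface text tells. Its arguments: {"type":"object","properties":{"rows":{"type":"array","items":{"type":"array","items":{"type":"number"}}},"newtons":{"type":"number"}},"required":["rows"]}

```bash
mkdir -p pics; ls; python3 - <<'E'
from cell import monitor, vision
import cv2,numpy as np
s=monitor.observe(); print({k:np.round(v,3) for k,v in s.items()})
for n in("scene","top"):
    im=vision.read_camera(n); cv2.imwrite(f"pics/{n}0.png",im[...,::-1])
    c=vision.get_calibration(n); print(n,{k:np.round(v,3).tolist() if not isinstance(v,str) else v for k,v in c.items()})
E
```

```text
pics
{'time': np.float64(0.0), 'qpos': array([-1.48 ,  0.343,  1.525, -0.   ,  1.275, -0.146]), 'qvel': array([-0.001, -0.001,  0.   ,  0.   ,  0.   ,  0.   ]), 'joint_efforts': array([-2.0000e-03, -4.3125e+01, -2.4422e+01,  7.2000e-02,  5.6000e-02,
       -0.0000e+00]), 'tool_pos': array([ 0.123, -0.51 ,  0.226]), 'tool_rot': array([-3.14 , -0.   ,  0.237]), 'contact_force': array([-0.368,  0.364, -0.142]), 'torque': array([-0.026,  0.021, -0.037]), 'grip_force': np.float64(0.0), 'opening': np.float64(0.092)}
scene {'K': [[521.242, 0.0, 282.269], [0.0, 521.242, 208.153], [0.0, 0.0, 1.0]], 'T': [[-0.761, -0.575, 0.301, 1.059], [0.649, -0.678, 0.346, 0.49], [0.005, 0.459, 0.888, 1.402], [0.0, 0.0, 0.0, 1.0]]}
top {'K': [[461.196, 0.0, 273.758], [0.0, 461.196, 209.976], [0.0, 0.0, 1.0]], 'T': [[-0.022, 0.983, -0.182, 0.281], [-1.0, -0.023, -0.008, -0.067], [-0.012, 0.182, 0.983, 1.568], [0.0, 0.0, 0.0, 1.0]]}
```

View pics/scene0.png

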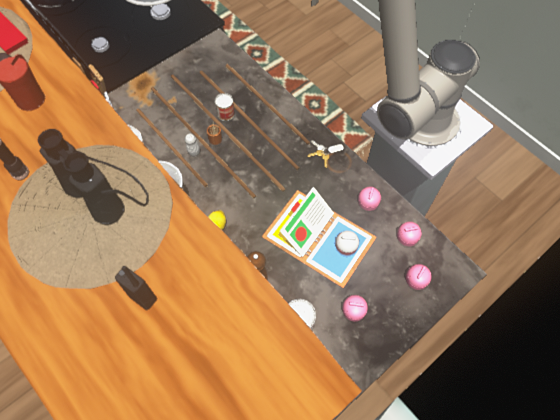

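View pics/top0.png

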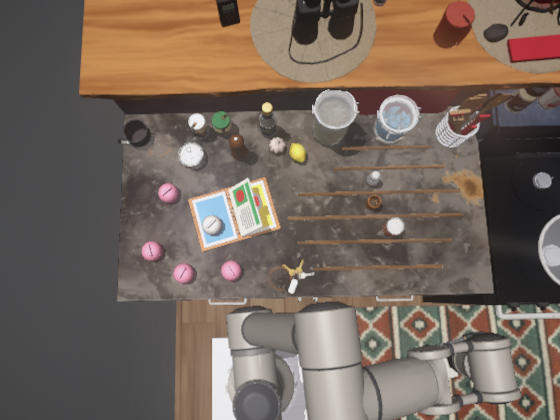

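The top view shows the white-topped timer on the blue page at (212,225). Four pink look-alikes lie at (168,193), (151,251), (184,274) and (231,271). The one with the white top and red base fits the description. I'll confirm that in one enlarged crop.

```bash
python3 - <<'E'
import cv2
im=cv2.imread("pics/top0.png")[165:290,135:295]
cv2.imwrite("pics/crop_top.png",cv2.resize(im,None,fx=4.8,fy=4.8,interpolation=cv2.INTER_CUBIC))
E
cat > h.py <<'E'
import numpy as np
from cell import vision
def ray(n,u,v):
    c=vision.get_calibration(n);K=np.array(c["K"]);T=np.array(c["T"])
    d=np.array([(u-K[0,2])/K[0,0],-(v-K[1,2])/K[1,1],-1]);return T[:3,3],T[:3,:3]@d
def at(n,u,v,z):
    o,d=ray(n,u,v);return o+d*(z-o[2])/d[2]
def proj(n,p):
    c=vision.get_calibration(n);K=np.array(c["K"]);T=np.array(c["T"])
    q=T[:3,:3].T@(np.asarray(p)-T[:3,3]);return np.array([K[0,2]+K[0,0]*q[0]/-q[2],K[1,2]+K[1,1]*q[1]/q[2]])
E
```

```text
(no output)
```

View pics/crop_top.png

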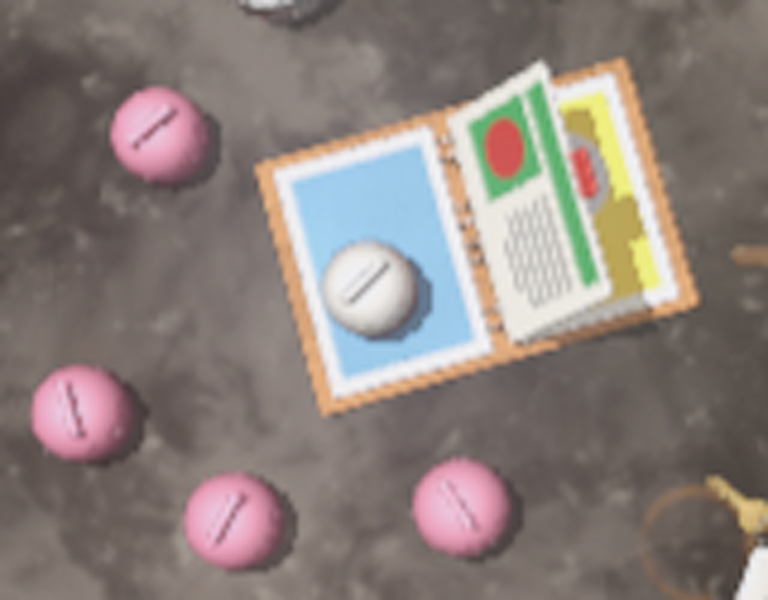

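The crop confirms it: the white-topped timer is at crop (371,287) on the blue page, and the pink ones are all off the book. The book corners are at crop (258,165), (325,415), (698,302) and (627,58).

```bash
python3 - <<'E'
from h import *
f=lambda u,v,z:at("top",(u+.5)/4.8-.5+135,(v+.5)/4.8-.5+165,z)
A=[f(*p,0.004) for p in((258,165),(325,415),(698,302),(627,58))]
c=sum(A)/4; print("corners",np.round(A,3).tolist(),"centre",c.round(3))
print("sides",[np.linalg.norm(A[i]-A[i-1]).round(3) for i in range(4)])
yv=(A[0]+A[1]-A[2]-A[3]);th=np.arctan2(-yv[0],yv[1]);print("yaw",th)
R=np.array([[np.cos(th),-np.sin(th)],[np.sin(th),np.cos(th)]])
def loc(p): return (R.T@(p[:2]-c[:2])).round(3)
for n,u,v,z in(("timer",371,287,.04),("p1",163,135,.035),("p2",84,414,.035),("p3",236,521,.035),("p4",464,508,.035),("tab?edge",610,292,.08),("edgefar",543,62,.08)):
    p=f(u,v,z);print(n,p.round(3),loc(p))
p=at("scene",347,242,.04);print("timer scene",p.round(3))
for a in(.5,.6,.7,.8,.85):
  for s in(-.085,.085):
    q=c[:2]+R@[s,-.118*np.cos(a)];P=[*q,.0095+.118*np.sin(a)]
    t=proj("top",P);print(a,s,((t-[135,165]+.5)*4.8).round(0),proj("scene",P).round(0))
E
```

```text
corners [[0.617, 0.241, 0.004], [0.435, 0.191, 0.004], [0.51, -0.075, 0.004], [0.69, -0.027, 0.004]] centre [0.563 0.083 0.004]
sides [np.float64(0.278), np.float64(0.189), np.float64(0.276), np.float64(0.187)]
yaw 0.26988614288090784
timer [0.52  0.154 0.04 ] [-0.022  0.08 ]
p1 [0.634 0.303 0.035] [0.127 0.193]
p2 [0.436 0.354 0.035] [-0.05   0.295]
p3 [0.36  0.247 0.035] [-0.152  0.213]
p4 [0.366 0.09  0.035] [-0.188  0.06 ]
tab?edge [ 0.507 -0.015  0.08 ] [-0.08  -0.079]
edgefar [0.669 0.029 0.08 ] [ 0.088 -0.08 ]
timer scene [0.527 0.161 0.04 ]
0.5 -0.085 [648. 292.] [305. 187.]
0.5 0.085 [578.  62.] [273. 230.]
0.6 -0.085 [639. 292.] [307. 186.]
0.6 0.085 [569.  61.] [274. 230.]
0.7 -0.085 [629. 293.] [310. 186.]
0.7 0.085 [559.  60.] [277. 230.]
0.8 -0.085 [617. 295.] [312. 186.]
0.8 0.085 [547.  60.] [279. 230.]
0.85 -0.085 [610. 296.] [313. 186.]
0.85 0.085 [540.  61.] [280. 230.]
```

Book yaw is 0.27, the leaf is at about 0.85 rad and the timer is at book-local (-0.022, 0.08). Next I'll move above the gap between spine and timer with the tool turned so it pushes along book +y.

Request:
move_arm(
  rows=[
    [20,30,0,0.1,0.35],
    [25,38,0,0.1,0.35],
    [25,38,0,0.1,0.35],
    [25,38,0,0.1,0.35],
    [25,38,0,0.1,0.35],
    [25,38,0,0.1,0.35],
    [25,38,0,0.1,0.35],
    [25,38,0,0.1,0.35],
    [25,38,0,0.1,0.35],
    [25,38,0,0.1,0.35],
    [25,38,0,0.1,0.35],
    [25,38,0,0.1,0.35],
  ],
  newtons=5,
)

```text
time: 1.3
tool_pos: [0.4188, -0.0605, 0.2267]
tool_rot: [3.142, 0.0, 1.441]
contact_force: [0.6, -0.4, 0.2]
opening: 0.0298
grip_force: 0.0
```

Request:
move_arm(
  rows=[
    [29,42,0,0.1,0.35],
    [29,42,0,0.1,0.35],
    [29,42,0,0.1,0.35],
    [29,40,0,0.1,0.35],
    [0,0,0,0,0.35],
    [0,0,0,0,0.35],
    [0,0,0,0,0.35],
  ],
)

```text
time: 2.0
tool_pos: [0.5317, 0.1004, 0.2264]
tool_rot: [-3.14, 0.0, 1.836]
contact_force: [-0.1, 0.8, 0.8]
opening: 0.0297
grip_force: 0.0
```

```bash
python3 - <<'E'
from cell import monitor, vision
import cv2,numpy as np
s=monitor.observe(); print(s["time"],s["tool_pos"],s["tool_rot"],s["opening"],s["qpos"])
im=vision.read_camera("wrist"); cv2.imwrite("pics/w1.png",im[...,::-1])
c=vision.get_calibration("wrist"); print(c)
E
```

```text
2.0 [0.5317117  0.10036606 0.22639791] [-3.14033883e+00  1.01653184e-04  1.83571217e+00] 0.029747939355904206 [ 4.51194917e-02  3.72532002e-01  1.47913606e+00 -3.87641591e-04
  1.29112611e+00 -2.19689062e-01]
{'K': array([[367.38546748,   0.        , 280.82610727],
       [  0.        , 367.38546748, 211.16265333],
       [  0.        ,   0.        ,   1.        ]]), 'mount': array([[-2.69868741e-04,  9.69517057e-01,  2.45023678e-01,
         6.57236768e-02],
       [ 9.99999835e-01,  1.37619111e-04,  5.56863006e-04,
        -8.29656299e-04],
       [ 5.06168242e-04,  2.45023788e-01, -9.69516935e-01,
        -1.58531995e-01],
       [ 0.00000000e+00,  0.00000000e+00,  0.00000000e+00,
         1.00000000e+00]])}
```

View pics/w1.png

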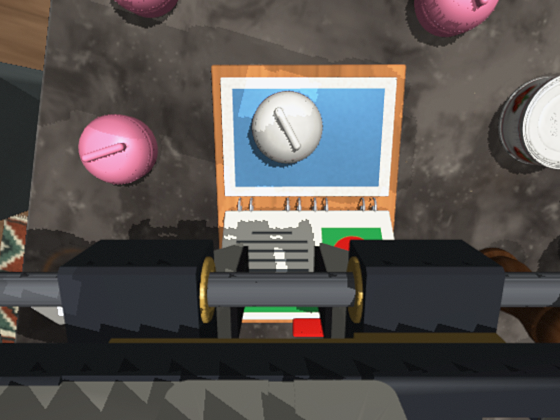

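The wrist view shows the timer at (287,128), the far board corners at (212,66) and (405,66), and the spine rings along row 204 from column 240 to 377.

```bash
python3 - <<'E'
import numpy as np
from scipy.spatial.transform import Rotation as Ro
from cell import vision,monitor
c=vision.get_calibration("wrist");K=c["K"];M=c["mount"]
s=monitor.observe();T=np.eye(4);T[:3,:3]=Ro.from_euler("xyz",s["tool_rot"]).as_matrix();T[:3,3]=s["tool_pos"]
W=T@M
def at(u,v,z):
    d=W[:3,:3]@[(u-K[0,2])/K[0,0],-(v-K[1,2])/K[1,1],-1];return W[:3,3]+d*(z-W[2,3])/d[2]
a,b=at(212,66,.004),at(405,66,.004)
th=np.arctan2((b-a)[1],(b-a)[0]);x=np.array([np.cos(th),np.sin(th)]);y=np.array([-x[1],x[0]])
o=(a+b)[:2]/2-.14*y
print(a,b,"len",np.linalg.norm(a-b),"yaw",th,"origin",o)
L=lambda p:((p[:2]-o)@x,(p[:2]-o)@y)
print("timer",at(287,128,.04),L(at(287,128,.04)),"rim L/R/T/B",[L(at(*p,.035)) for p in((251,128),(322,128),(287,92),(287,165))])
print("spine",L(at(310,204,.015)),"tcp",L(s["tool_pos"]))
E
```

```text
[0.43593549 0.1933271  0.004     ] [0.61721435 0.24231722 0.004     ] len 0.1877819346576792 yaw 0.2639422890667733 origin [0.56309928 0.0826705 ]
timer [0.52123821 0.15634171 0.04      ] (np.float64(-0.02119142600349625), np.float64(0.08204096887714114)) rim L/R/T/B [(np.float64(-0.05460038781687187), np.float64(0.08190962328137324)), (np.float64(0.011432893472374413), np.float64(0.08192130260590688)), (np.float64(-0.021251389356838166), np.float64(0.11383366236625674)), (np.float64(-0.020968326305172202), np.float64(0.04751320751043057))]
spine (np.float64(0.003305132406647833), np.float64(0.004728698524868265)) tcp (np.float64(-0.02570157470214221), np.float64(0.024953906959905195))
```

Request:
move_arm(
  rows=[
    [3,5,-30,0,0.35],
    [0,0,-40,0,0.35],
    [0,0,-40,0,0.35],
    [0,0,-40,0,0.35],
    [0,0,-30,0,0.35],
    [0,0,-15,0,0.35],
    [0,0,-9,0,0.35],
    [0,0,0,0,0.35],
    [0,0,0,0,0.35],
  ],
)

```text
time: 2.95
tool_pos: [0.536, 0.1056, 0.0238]
tool_rot: [3.14, 0.0, 1.836]
contact_force: [0.3, 0.1, 0.9]
opening: 0.03
grip_force: 0.0
```

Request:
move_arm(
  rows=[
    [-1.3,4.8,0,0,0.35],
    [-1,3.5,0,0,0.35],
    [-1,3.5,0,0,0.35],
    [-1,3.5,0,0,0.35],
    [-1,3.5,0,0,0.35],
    [-1,3.5,0,0,0.35],
    [-1,3.5,0,0,0.35],
    [-1,3.5,0,0,0.35],
    [-1,3.5,0,0,0.35],
    [-1,3.5,0,0,0.35],
    [-1,3.5,0,0,0.35],
    [-1,3.5,0,0,0.35],
  ],
)

```text
time: 4.15
tool_pos: [0.523, 0.1496, 0.0227]
tool_rot: [3.142, 0.0, 1.837]
contact_force: [0.8, -0.2, 0.9]
opening: 0.0298
grip_force: 0.5
```

```bash
python3 - <<'E'
from cell import monitor, vision
import cv2
s=monitor.observe(); print(s["tool_pos"],s["contact_force"])
a=vision.read_camera("wrist")[...,::-1]; b=cv2.resize(vision.read_camera("scene")[180:290,250:400,::-1],(560,411))
cv2.imwrite("pics/m1.png",cv2.resize(cv2.vconcat([a,b]),(400,594)))
E
```

```text
[0.52301819 0.14963322 0.02272401] [ 0.83531469 -0.20065148  0.94390966]
```

View pics/m1.png

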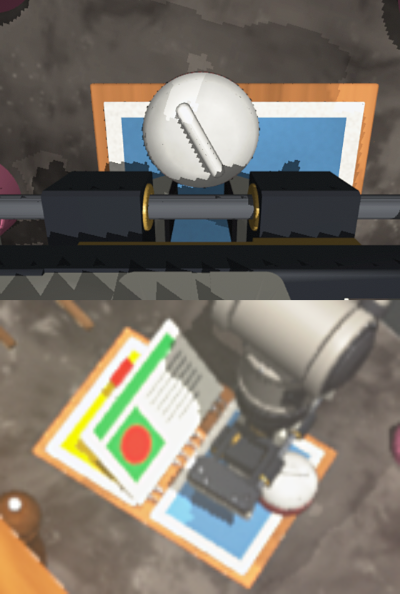

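The timer is upright and centred against the two fingertips, at the page's outer border. I'll keep pushing.

Request:
move_arm(
  rows=[
    [-1,3.5,0,0,0.35],
    [-1,3.5,0,0,0.35],
    [-1,3.5,0,0,0.35],
    [-1,3.5,0,0,0.35],
    [-1,3.5,0,0,0.35],
    [-1,3.5,0,0,0.35],
    [-1,3.5,0,0,0.35],
    [-1,3.5,0,0,0.35],
    [-1,3.5,0,0,0.35],
    [-1,3.5,0,0,0.35],
    [-1,3.5,0,0,0.35],
    [-1,3.5,0,0,0.35],
  ],
)

```text
time: 5.45
tool_pos: [0.511, 0.1917, 0.0227]
tool_rot: [3.142, -0.0, 1.837]
contact_force: [-0.1, -0.3, -0.9]
opening: 0.03
grip_force: 0.2
```

Request:
move_arm(
  rows=[
    [-1,3.5,0,0,0.35],
    [-1,3.5,0,0,0.35],
    [-1,3.5,0,0,0.35],
    [-1,3.5,0,0,0.35],
    [-1,3.5,0,0,0.35],
    [-1,3.5,0,0,0.35],
    [-1,3.5,0,0,0.35],
    [-1,3.5,0,0,0.35],
    [-1,3.5,0,0,0.35],
    [-1,3.5,0,0,0.35],
    [0,0,0,0,0.35],
  ],
)

```text
time: 6.55
tool_pos: [0.501, 0.2269, 0.0228]
tool_rot: [3.141, -0.0, 1.837]
contact_force: [-0.1, -0.4, -1.0]
opening: 0.0297
grip_force: 0.0
```

```bash
python3 - <<'E'
from cell import monitor, vision
import cv2
s=monitor.observe(); print(s["tool_pos"],s["contact_force"])
a=vision.read_camera("wrist")[...,::-1]; b=cv2.resize(vision.read_camera("scene")[180:290,250:400,::-1],(560,411))
cv2.imwrite("pics/m2.png",cv2.resize(cv2.vconcat([a,b]),(400,594)))
E
```

```text
[0.50095781 0.22686408 0.02276114] [-0.05187656 -0.44403569 -0.96513154]
```

View pics/m2.png

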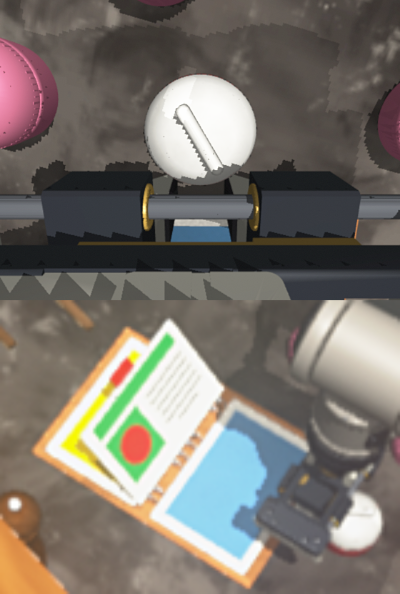

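The timer stands upright on the worktop at about book-local y = 0.195, clear of the board. Next I back off, rise, and cross to the yellow side behind the leaf.

Request:
move_arm(
  rows=[
    [2,-8,0,0,0.35],
    [3,-11,0,0,0.35],
    [0,0,40,0,1],
    [0,0,47,0,1],
    [0,0,47,0,1],
    [0,0,47,0,1],
    [11,-30,0,0,1],
    [14,-39,0,0,1],
    [14,-39,0,0,1],
    [14,-39,0,0,1],
    [14,-39,0,0,1],
    [14,-39,0,0,1],
  ],
)

```text
time: 7.85
tool_pos: [0.5872, -0.0205, 0.2038]
tool_rot: [3.142, 0.0, 1.836]
contact_force: [0.1, 0.4, 0.9]
opening: 0.0005
grip_force: 0.0
```

Request:
move_arm(
  rows=[
    [9,-21,0,0,1],
    [0,0,0,0,1],
    [0,0,-40,0,1],
    [0,0,-40,0,1],
    [0,0,-35,0,1],
    [0,0,-18,0,1],
    [0,0,0,0,1],
    [0,0,0,0,1],
  ],
)

```text
time: 8.65
tool_pos: [0.5962, -0.0385, 0.0713]
tool_rot: [3.141, 0.0, 1.837]
contact_force: [0.1, -0.6, 0.1]
opening: 0.0007
grip_force: 0.0
```

```bash
python3 - <<'E'
from cell import monitor, vision
import cv2,numpy as np
s=monitor.observe(); p=s["tool_pos"];print(p,s["contact_force"],s["opening"])
d=p[:2]-[.5631,.0827];print("local",d@[.965,.261],d@[-.261,.965])
b=cv2.resize(vision.read_camera("scene")[160:290,240:400,::-1],None,fx=4,fy=4);cv2.imwrite("pics/m3.png",b)
E
```

```text
[ 0.59619729 -0.03854304  0.07129977] [ 0.14800558 -0.56821224  0.14840407] 0.0006866357830005267
local 0.0002944477700468529 -0.12563792224105558
```

View pics/m3.png

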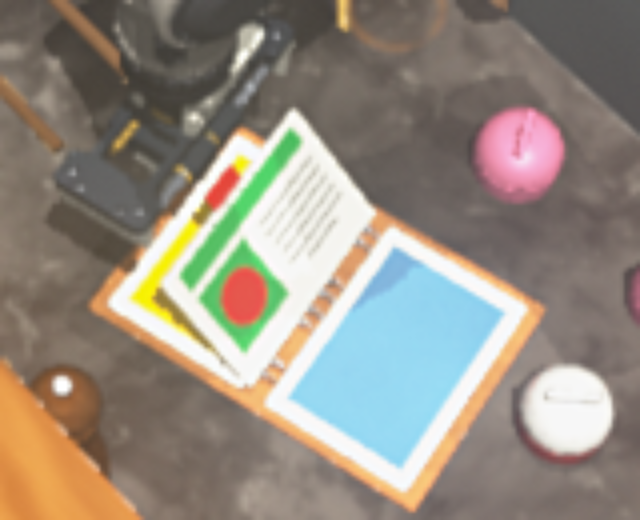

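The fingers are behind the red tab, and the timer stands clear of the book. I'll push the leaf up.

Request:
move_arm(
  rows=[
    [-1.6,5.8,1.5,0,1],
    [-1.6,5.8,1.5,0,1],
    [-1.6,5.8,1.5,0,1],
    [-1.6,5.8,1.5,0,1],
    [-1.6,5.8,1.5,0,1],
    [-1.6,5.8,1.5,0,1],
    [-1.6,5.8,1.5,0,1],
    [-1.6,5.8,1.5,0,1],
    [-1.6,5.8,1.5,0,1],
    [-1.6,5.8,1.5,0,1],
    [-1.6,5.8,1.5,0,1],
    [-1.6,5.8,1.5,0,1],
  ],
)

```text
time: 9.9
tool_pos: [0.5765, 0.0316, 0.0887]
tool_rot: [-3.141, -0.0, 1.837]
contact_force: [0.0, -1.8, 0.9]
opening: 0.0003
grip_force: 0.9
```

Request:
move_arm(
  rows=[
    [-1.6,5.8,1.5,0,1],
    [-1.6,5.8,1.5,0,1],
    [-1.6,5.8,1.5,0,1],
    [-1.6,5.8,1.5,0,1],
    [-1.6,5.8,1.5,0,1],
    [-1.6,5.8,1.5,0,1],
    [-1.6,5.8,1.5,0,1],
    [0,0,0,0,1],
  ],
)

```text
time: 10.7
tool_pos: [0.5655, 0.0725, 0.0995]
tool_rot: [3.141, -0.0, 1.838]
contact_force: [-0.4, -0.7, 0.2]
opening: 0.0003
grip_force: 0.0
```

```bash
python3 - <<'E'
from cell import monitor, vision
import cv2,numpy as np
s=monitor.observe(); p=s["tool_pos"];print(p,s["contact_force"],s["opening"])
d=p[:2]-[.5631,.0827];print("local",d@[.965,.261],d@[-.261,.965])
b=cv2.resize(vision.read_camera("scene")[160:290,240:400,::-1],None,fx=4,fy=4);cv2.imwrite("pics/m4.png",b)
E
```

```text
[0.56550768 0.07248437 0.09946692] [-0.41626524 -0.71963269  0.160968  ] 0.00029524529099209963
local -0.00034287102729889157 -0.010486482885936024
```

View pics/m4.png

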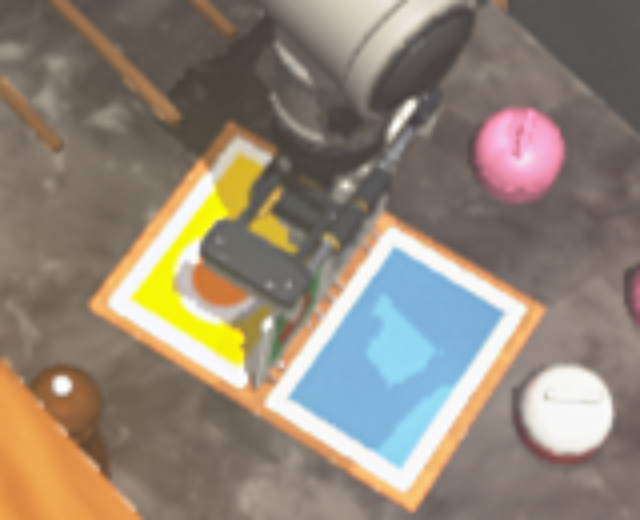

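The leaf is about upright. Next the fingertip follows an arc over and down the other side.

Request:
move_arm(
  rows=[
    [-1.9,6.8,-0.3,0,1],
    [-1.9,6.8,-0.4,0,1],
    [-1.8,6.6,-1.4,0,1],
    [-1.8,6.6,-1.5,0,1],
    [-1.7,6.4,-2.5,0,1],
    [-1.7,6.4,-2.6,0,1],
    [-1.6,5.9,-3.5,0,1],
    [-1.6,5.9,-3.5,0,1],
    [-1.4,5.2,-4.4,0,1],
    [-1.4,5.2,-4.5,0,1],
    [-1.2,4.6,-5.2,0,1],
    [-1.2,4.6,-5.3,0,1],
  ],
)

```text
time: 11.95
tool_pos: [0.5463, 0.143, 0.0637]
tool_rot: [-3.142, -0.0, 1.837]
contact_force: [0.4, -1.4, 1.6]
opening: 0.0005
grip_force: 0.6
```

Request:
move_arm(
  rows=[
    [-1,3.8,-5.9,0,1],
    [-1,3.8,-5.9,0,1],
    [-0.7,2.7,-6.4,0,1],
    [-0.7,2.7,-6.5,0,1],
    [-0.5,1.8,-6.8,0,1],
    [-0.5,1.8,-6.8,0,1],
    [-0.2,0.7,-6,0,1],
    [0,0,-3,0,1],
    [0,0,-2,0,1],
    [0,0,0,0,1],
  ],
)

```text
time: 12.95
tool_pos: [0.5418, 0.1597, 0.0146]
tool_rot: [-3.141, 0.0, 1.837]
contact_force: [0.5, 0.1, -0.5]
opening: 0.0005
grip_force: 0.0
```

Request:
move_arm(
  rows=[
    [0,0,-1,0,1],
    [0,0,-1,0,1],
    [0,0,-0.6,0,1],
    [0,0,0,0,1],
  ],
)

```text
time: 13.35
tool_pos: [0.542, 0.1598, 0.0123]
tool_rot: [3.141, 0.0, 1.837]
contact_force: [-0.3, -0.6, 0.2]
opening: 0.0007
grip_force: 0.2
```

Request:
move_arm(
  rows=[
    [0,0,-0.5,0,1],
    [0,0,-0.5,0,1],
    [0,0,0,0,1],
  ],
)

```text
time: 13.65
tool_pos: [0.5421, 0.1598, 0.0122]
tool_rot: [3.141, 0.0, 1.837]
contact_force: [-3.3, -1.0, 8.6]
opening: 0.0006
grip_force: 4.1
```

Contact came at z = 12.2 mm with about 9 N, which matches the flat leaf height of 12 mm. I'll rise clear and check.

Request:
move_arm(
  rows=[
    [0,0,5,0,1],
    [0,0,20,0,1],
    [0,0,40,0,1],
    [0,0,45,0,1],
    [0,0,45,0,1],
    [0,-40,20,0,1],
    [0,-45,0,0,1],
    [0,-45,0,0,1],
    [0,-45,0,0,1],
    [0,0,0,0,1],
    [0,0,0,0,1],
    [0,0,0,0,1],
  ],
)

```text
time: 14.85
tool_pos: [0.5418, -0.0142, 0.1862]
tool_rot: [-3.142, -0.0, 1.837]
contact_force: [0.2, 0.7, 0.1]
opening: 0.0003
grip_force: 0.0
```

```bash
python3 - <<'E'
from cell import monitor, vision
import cv2
s=monitor.observe(); print(s["time"],s["tool_pos"],s["contact_force"])
a=vision.read_camera("wrist")[...,::-1]; b=cv2.resize(vision.read_camera("scene")[180:290,250:400,::-1],(560,411))
cv2.imwrite("pics/m5.png",cv2.resize(cv2.vconcat([a,b]),(400,594)))
E
```

```text
14.85 [ 0.54181559 -0.01420886  0.18619209] [0.21831179 0.70383048 0.12586348]
```

View pics/m5.png

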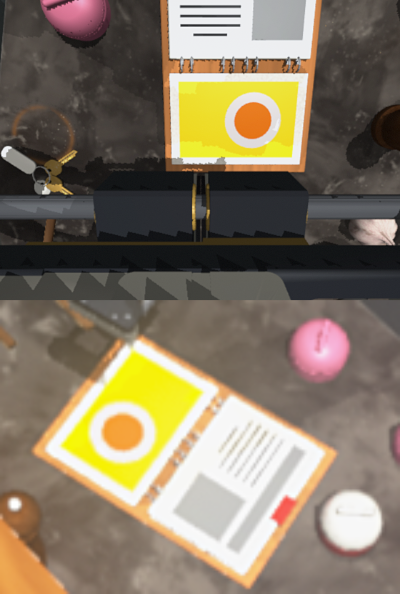

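The leaf lies flat over the blue page with its tab at (285,510). The timer stands upright off the book at (352,520), and the arm touches nothing.

```bash
python3 -c "
from cell import workorder
print(workorder.hand_in())"
```

```text
the job is handed in; nothing more can be done
None
```

The job is handed in (no verdict was returned): the last pictures show the timer upright on the worktop clear of the book, the leaf flat on the blue page, and the arm touching nothing.

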